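Close the sample jars with their stacked lids

TASK

Take the stack of four lids apart and close the four open brown jars with them: each lid flat on its own jar, centred so that the mouth is fully covered, the widest lid on the jar with the widest mouth and so on down to the smallest lid on the narrowest mouth. Keep the lids the same side up, leave the jars standing upright where they are, and do not disturb the closed bottle among them.

Things in the scene. Friction and masses are not known exactly. Their poses are not given: they have to be found in the camera images.
- lid_xl_center (a point): Centre (half-way up) of the widest lid: a flat round white plastic disc, 68 mm across and 18 mm thick, flat underneath, with a thin dark groove near the edge of its top; z points up through its top. Bottom of the stack, centre starts 29 mm above the bench. The four lids lie loose on one another, each centred on the one below to about 2 mm; the stack stands on a low cork puck, 52 mm across and 20 mm high, fixed to the bench.
- lid_l_center (a point): Centre (half-way up) of the second widest lid: a flat round white plastic disc, 54 mm across and 18 mm thick, flat underneath, with a thin dark groove near the edge of its top; z points up through its top. Second from the bottom, centre starts 47 mm above the bench. The four lids lie loose on one another, each centred on the one below to about 2 mm; the stack stands on a low cork puck, 52 mm across and 20 mm high, fixed to the bench.
- lid_m_center (a point): Centre (half-way up) of the second smallest lid: a flat round white plastic disc, 42 mm across and 18 mm thick, flat underneath, with a thin dark groove near the edge of its top; z points up through its top. Third from the bottom, centre starts 65 mm above the bench. The four lids lie loose on one another, each centred on the one below to about 2 mm; the stack stands on a low cork puck, 52 mm across and 20 mm high, fixed to the bench.
- lid_s_center (a point): Centre (half-way up) of the smallest lid: a flat round white plastic disc, 30 mm across and 18 mm thick, flat underneath, with a thin dark groove near the edge of its top; z points up through its top. Top of the stack, centre starts 83 mm above the bench. The four lids lie loose on one another, each centred on the one below to about 2 mm; the stack stands on a low cork puck, 52 mm across and 20 mm high, fixed to the bench.
- jar_xl: The widest of the four open brown glass jars, for the 68 mm lid: 90 mm high to the rim, round body 72 mm across, narrowing over 10 mm to a straight neck 58 mm across and 22 mm high with an open mouth 50 mm wide. Stands loose and upright on the bench; the origin is the centre of its underside, z up its axis. Its lid simply rests flat on the rim.
- jar_l: The second widest of the four open brown glass jars, for the 54 mm lid: 75 mm high to the rim, round body 60 mm across, narrowing over 10 mm to a straight neck 44 mm across and 22 mm high with an open mouth 36 mm wide. Stands loose and upright on the bench; the origin is the centre of its underside, z up its axis. Its lid simply rests flat on the rim.
- jar_m: The second smallest of the four open brown glass jars, for the 42 mm lid: 80 mm high to the rim, round body 52 mm across, narrowing over 10 mm to a straight neck 32 mm across and 22 mm high with an open mouth 24 mm wide. Stands loose and upright on the bench; the origin is the centre of its underside, z up its axis. Its lid simply rests flat on the rim.
- jar_s: The smallest of the four open brown glass jars, for the 30 mm lid: 60 mm high to the rim, round body 46 mm across, narrowing over 10 mm to a straight neck 22 mm across and 22 mm high with an open mouth 14 mm wide. Stands loose and upright on the bench; the origin is the centre of its underside, z up its axis. Its lid simply rests flat on the rim.
- bottle: A bystander: closed brown glass bottle with black cap and paper label, 60 mm across, 150 mm high, standing loose among the jars; origin at the centre of its underside, z up. Not to be moved. Other small things (a dish 12 mm high, a rubber bung 20 mm high, a glass stopper 34 mm high, a thin spatula) also lie between or beside the jars, and taller equipment stands only beyond the jars at the edges of the bench.
Things that resemble listed ones, but are neither listed nor needed, are in the scene too. Leave any blue, green or red look-alike of the part that bears lid_s_center alone.

How it is judged:
At the end, for the whole second after the job is handed in: Each of the four lids lies flat (within 0.1 rad, groove side up) on the rim of its own jar, its centre within 8 mm sideways of the jar's axis and within 4 mm of its resting height; all lids and jars are at rest; the jars and the closed bottle stand upright within 30 mm of where they started (horizontal distance between lid_xl_center and jar_xl below 0.008 m and z of lid_xl_center in the frame of jar_xl between 0.095 and 0.103 m and angle between each of lid_xl_center, jar_xl, lid_l_center, jar_l, lid_m_center, jar_m, lid_s_center, jar_s, bottle's own z axis and vertical below 0.1 rad and distance of each of jar_xl, jar_l, jar_m, jar_s, bottle from where it was at the start of the episode below 0.03 m and linear speed of each of lid_xl, jar_xl, lid_l, jar_l, lid_m, jar_m, lid_s, jar_s below 0.02 m/s and horizontal distance between lid_l_center and jar_l below 0.008 m and z of lid_l_center in the frame of jar_l between 0.08 and 0.088 m and horizontal distance between lid_m_center and jar_m below 0.008 m and z of lid_m_center in the frame of jar_m between 0.085 and 0.093 m and horizontal distance between lid_s_center and jar_s below 0.008 m and z of lid_s_center in the frame of jar_s between 0.065 and 0.073 m); the robot touches nothing.
It fails at once if the widest jar is tipped by more than about 20 degrees (angle between jar_xl's own z axis and vertical above 0.35 rad).
It fails at once if the second widest jar is tipped by more than about 20 degrees (angle between jar_l's own z axis and vertical above 0.35 rad).
It fails at once if the second smallest jar is tipped by more than about 20 degrees (angle between jar_m's own z axis and vertical above 0.35 rad).
It fails at once if the smallest jar is tipped by more than about 20 degrees (angle between jar_s's own z axis and vertical above 0.35 rad).
It fails at once if the closed bottle is knocked over or moved by more than 30 mm (angle between bottle's own z axis and vertical above 0.35 rad or distance of bottle from where it was at the start of the episode above 0.03 m).
It also fails if it takes over 118 s, if anything falls off the work surface, if the arm or the gripper's body presses on something with over 40 N, if the wrist force passes 120 N, or if a joint passes its speed limit or range.

ROBOT

A 7-joint arm with a two-finger parallel gripper is mounted at the origin on the work surface. World frame = base frame: x ahead of the robot, y to its left, z up, the work surface at z = 0. Lengths are in m, angles in rad, forces in N, time in s.
With the tool pointing down it reaches from about 0.4 to 0.85 m from the base axis. Payload 10.4 kg.
Tool frame: the origin (TCP) lies where the fingers leave the gripper's body, on its centre line; the fingertips stand 73 mm ahead of it and the grasp point (between the pads) lies 54 mm ahead of it; z points along the fingers, y is the direction in which the jaws open and shut (so a half turn about z gives the same grasp; the last joint's range is limited). The gripper opens to 85 mm and grips with 20 to 120 N. Pads are 22 mm wide; open, the fingers measure 114 mm over their backs; the gripper's body (76 mm by 85 mm) begins 54 mm behind the grasp point. The pads swing forward as they close: fully open they stand 13 mm farther back than shut.
Start: joints at [1.315, 0.332, -0.065, 1.46, 0.022, 1.35, -0.088], TCP at [0.144, -0.608, 0.304] pointing down, gripper open.
Joint ranges: [-2.6, 2.6], [-0.5, 2.12], [-1.47, 1.34], [0.16, 2.42], [-1.27, 4.41], [0.06, 2.06], [-2.6, 2.6]. Speed limits (rad/s): [2.22, 2.22, 2.79, 2.79, 3.14, 3.14, 3.14].

INTERFACE

Orientations are given as a rotation vector (axis times angle).
In Python, from station import get_state, vision, job gives the robot as it stands.
- The arm moves only by the tool carry_out, never from a script. Its argument "steps" is a list of rows, each a list of 2 entries, a list of its own where there are three numbers: the shift along the tool's x, y, z in cm, then the turn, a rotation vector about the tool's x, y, z in degrees. In form: [[[dx, dy, dz], [ax, ay, az]], ...]. A call has 1 to 20 rows; each row shifts and turns the commanded pose from where the row before left it, along the tool's axes as they then stand; what a row does not reach is not made up. A row lasts 1/10 s, in which the tool goes at most 50 mm and 8.59 degrees, less where a joint would pass 70% of its speed; a pose out of reach is approached as far as the arm can. A call with a gripper value outside its range is refused whole. "claw" is the closure, from 0 (fully open) to 1 (shut), set as the call begins (left out, the last holds). The fingers move at their own pace and stop on an object; "force" is the grip in N (left out, the last holds). Time passes only in rows, so rows that do not move let the fingers close. It gives the time, the measured TCP pose, the force and the opening at its end, in the units of the state.
- get_state(): the state, without advancing time (a new reading comes with each control period).
- vision.grab_frame(name): name is "scene" or "top" or "wrist"; returns the picture (420x560x3 uint8, red, green, blue); there is no depth.
- vision.camera_model(name): a dict with "mtx" (3x3 intrinsics, pixels), "D" ([k1, k2, p1, p2, k3] as OpenCV has them; the pictures are not rectified), "extrinsics" (4x4, takes a point from world to camera coordinates). Camera axes: x right, y down, z forward; pixel columns grow to the right and rows downward; lengths in m; the calibration is good to about 2 mm. A picture is of the moment at which its call begins: read the wrist's pose just before it. camera_model takes no time and is no camera call; for the wrist camera it gives the pose at the moment of the call.
- job.hand_in(): hands the job in, once; it reports no verdict.
The state is a dict: "time_s": time; "q": joint angles; "dq": joint speeds; "joint_torque": joint torques, N m; "ee_pos": TCP position; "tcp_rot": TCP orientation; "contact_force": force on the tool from outside, world axes, zero at the start; "moment": the same for the moment, N m; "gripper_width": finger opening in m.
Only numpy, scipy, OpenCV 4.12 (cv2) and the standard library are available. Lean on these libraries where they do the work, as an engineer would, in place of code of your own. Each camera call takes 0.05 s, during which the arm holds its last target.

## Working session

There is one attempt and no reset: what is moved stays moved. The work goes in short steps, Python scripts to look and compute and a tool call to move; the robot and the scene stay as the last step left them, time stands still between calls to the robot, and variables do not carry over. Pictures are saved under pics/ and viewed, and the job is handed in when it is done.

Besides the shell and the picture viewer there is one more tool, called as name(argument=value, ...) on one line, values as JSON. carry_out: Moves the arm, as the interface text tells. Its arguments: {"type":"object","properties":{"steps":{"type":"array","items":{"type":"array"}},"claw":{"type":"number"},"force":{"type":"number"}},"required":["steps"]}

```bash
mkdir -p pics; ls; python3 - <<'E'
from station import get_state, vision, job
import cv2, numpy as np
s=get_state(); print(s)
for n in ["scene","top","wrist"]:
    m=vision.camera_model(n); print(n,np.round(m["mtx"],2).tolist(),m["D"],np.round(m["extrinsics"],4).tolist())
    im=vision.grab_frame(n); cv2.imwrite(f"pics/{n}0.png",im[:,:,::-1])
E
```

```text
pics
{'time_s': 0.0, 'q': array([ 1.31537956,  0.33288574, -0.06471374,  1.46095169,  0.02160947,
        1.34986691, -0.08847675]), 'dq': array([-7.29478816e-05, -7.16871474e-04, -4.44869740e-04,  1.46222038e-04,
        5.85551716e-04, -1.46810377e-03, -7.83316958e-04]), 'joint_torque': array([-6.82681252e-05, -6.25457168e+01,  4.88153100e-02, -3.91597795e+01,
        1.62283774e-02,  1.00103865e-02,  6.99191378e-05]), 'ee_pos': array([ 0.14414306, -0.60787663,  0.30310227]), 'tcp_rot': array([-3.11893313e+00, -3.64812985e-01,  3.65856128e-04]), 'contact_force': array([-1.55510266,  0.78669398, -0.89004088]), 'moment': array([-0.01521548, -0.01065144,  0.00126432]), 'gripper_width': 0.08543648356768299}
scene [[472.57, 0.0, 279.62], [0.0, 472.57, 211.01], [0.0, 0.0, 1.0]] [-0.00232841  0.          0.          0.          0.        ] [[0.512, 0.859, -0.0018, -0.2956], [0.6233, -0.373, -0.6873, -0.3105], [-0.5911, 0.3508, -0.7263, 1.3079], [0.0, 0.0, 0.0, 1.0]]
top [[457.61, 0.0, 283.16], [0.0, 457.61, 212.46], [0.0, 0.0, 1.0]] [-0.01369741  0.          0.          0.          0.        ] [[-0.0114, -0.9997, -0.0219, 0.0251], [-0.9937, 0.0138, -0.1115, 0.595], [0.1118, 0.0204, -0.9935, 1.17], [0.0, 0.0, 0.0, 1.0]]
wrist [[296.83, 0.0, 274.42], [0.0, 296.83, 209.75], [0.0, 0.0, 1.0]] [-0.00823746  0.          0.          0.          0.        ] [[0.2315, -0.9728, -0.0007, -0.6246], [-0.9348, -0.2226, 0.2767, -0.0361], [-0.2694, -0.0634, -0.9609, 0.3778], [0.0, 0.0, 0.0, 1.0]]
```

View pics/scene0.png

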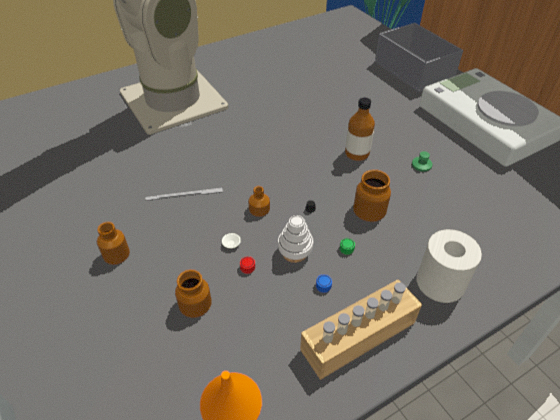

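View pics/top0.png

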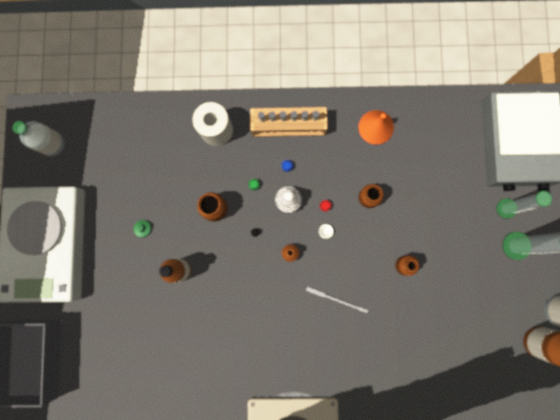

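View pics/wrist0.png

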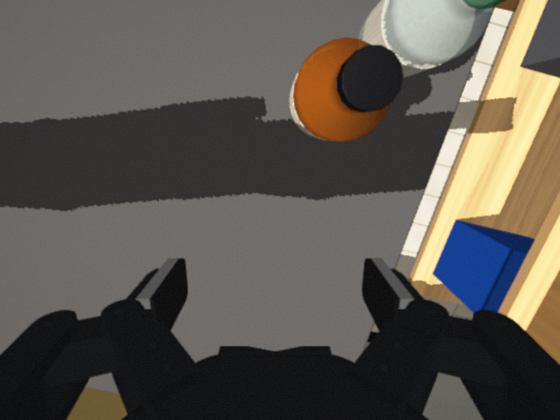

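```bash
python3 - <<'E'
import cv2, numpy as np
t=cv2.imread("pics/top0.png"); s=cv2.imread("pics/scene0.png")
def tile(im,cs,h,k): 
    return np.hstack([cv2.resize(im[y-h:y+h,x-h:x+h],None,fx=k,fy=k,interpolation=cv2.INTER_CUBIC) for x,y in cs])
a=tile(t,[(211,206),(371,195),(408,265)],20,6.6)
b=tile(t,[(291,253),(288,200),(173,270)],20,6.6)
cv2.imwrite("pics/topc.png",np.vstack([a,b]))
a=tile(s,[(373,195),(193,293),(113,243)],30,4.4)
b=tile(s,[(259,201),(295,238),(360,130)],30,4.4)
cv2.imwrite("pics/scec.png",np.vstack([a,b]))
E
```

```text
(no output)
```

View pics/topc.png

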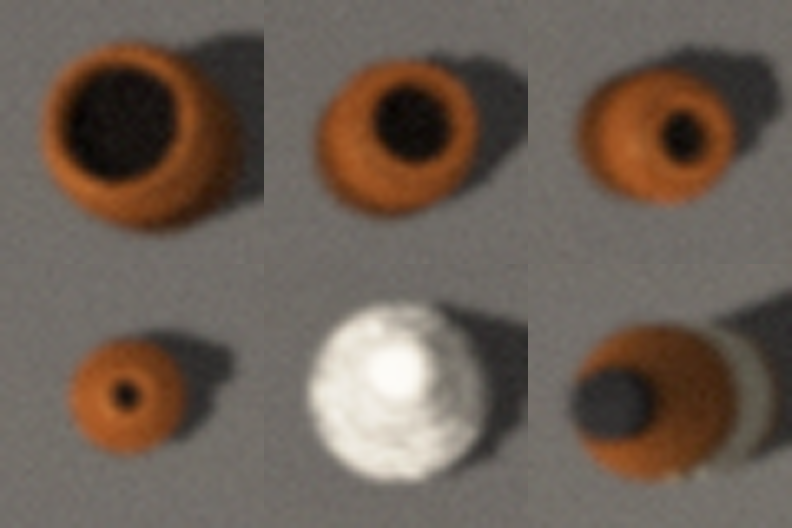

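View pics/scec.png

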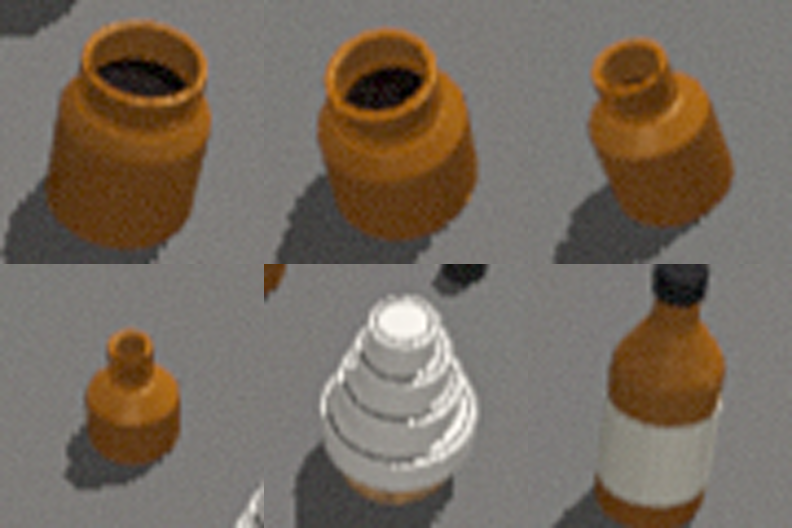

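```bash
cat > h.py <<'E'
import cv2, numpy as np, itertools
from scipy.optimize import minimize
SS=8
def jar(H,B,N): return [((0,B/2),(H-.032,B/2)),((H-.032,B/2),(H-.022,N/2)),((H-.022,N/2),(H,N/2))]
PROF=dict(jar_xl=jar(.09,.072,.058),jar_l=jar(.075,.06,.044),jar_m=jar(.08,.052,.032),jar_s=jar(.06,.046,.022),
 stack=[((.02,.034),(.038,.034)),((.038,.027),(.056,.027)),((.056,.021),(.074,.021)),((.074,.015),(.092,.015))])
def proj(m,P):
    E=np.array(m["extrinsics"]); r=cv2.Rodrigues(E[:3,:3])[0]
    return cv2.projectPoints(np.asarray(P,float).reshape(-1,3),r,E[:3,3].copy(),np.array(m["mtx"]),np.array(m["D"]))[0].reshape(-1,2)
th=np.linspace(0,2*np.pi,60,endpoint=False)
def sil(m,prof,xy,box):
    x0,y0,w,h=box; im=np.zeros((h*SS,w*SS),np.uint8)
    for a,b in prof:
        P=[np.c_[xy[0]+r*np.cos(th),xy[1]+r*np.sin(th),0*th+z] for z,r in (a,b)]
        p=(proj(m,np.vstack(P))-[x0,y0]+.5)*SS-.5
        cv2.fillConvexPoly(im,cv2.convexHull(np.round(p*16).astype(np.int32)),255,shift=4)
    return cv2.resize(im,(w,h),interpolation=cv2.INTER_AREA)/255.
def soft(im,kind):
    f=im.astype(float)
    if kind=="brown": s=f[:,:,0]-f[:,:,2]; return np.clip((s-10)/40,0,1)
    s=f.min(2); return np.clip((s-125)/40,0,1)
def ray(m,uv,z):
    E=np.array(m["extrinsics"]); n=cv2.undistortPoints(np.array([[uv]],float),np.array(m["mtx"]),np.array(m["D"])).ravel()
    d=E[:3,:3].T@np.r_[n,1]; c=-E[:3,:3].T@E[:3,3]; return c+d*(z-c[2])/d[2]
def fit(cams,prof,kind,xy0,pad=6):
    data=[]
    for m,im in cams:
        P=np.vstack([np.c_[xy0[0]+r*np.cos(th),xy0[1]+r*np.sin(th),0*th+z] for s in prof for z,r in s])
        p=proj(m,P); a=np.floor(p.min(0)).astype(int)-pad; b=np.ceil(p.max(0)).astype(int)+pad
        a=np.maximum(a,0); b=np.minimum(b,[im.shape[1],im.shape[0]])
        data.append((m,soft(im[a[1]:b[1],a[0]:b[0]],kind),(a[0],a[1],b[0]-a[0],b[1]-a[1])))
    c=lambda xy:sum(((sil(m,prof,xy,bx)-mk)**2).sum() for m,mk,bx in data)
    r=minimize(c,xy0,method="Nelder-Mead",options=dict(initial_simplex=[xy0,[xy0[0]+.006,xy0[1]],[xy0[0],xy0[1]+.006]],xatol=1e-4,fatol=.01))
    return r.x,r.fun
E
python3 - <<'E'
from h import *
from station import vision
T=vision.camera_model("top"),cv2.imread("pics/top0.png")[:,:,::-1]
S=vision.camera_model("scene"),cv2.imread("pics/scene0.png")[:,:,::-1]
# flat-ish dark interior counts as hole: fill
def filled(im):
    m=(soft(im,"brown")>.5).astype(np.uint8); cs,_=cv2.findContours(m,cv2.RETR_EXTERNAL,cv2.CHAIN_APPROX_NONE)
    o=im.copy(); f=np.zeros_like(m)
    cv2.drawContours(f,[c for c in cs if cv2.contourArea(c)>60],-1,1,-1); o[(f==1)&(m==0)]=[200,100,0]; return o
Tf=T[0],filled(T[1]); Sf=S[0],filled(S[1])
px=dict(jar_xl=(211,206,.06),jar_l=(371,195,.06),jar_m=(408,265,.06),jar_s=(291,253,.05),stack=(288,200,.05))
for n,(u,v,z) in px.items():
    x=ray(T[0],(u,v),z)[:2]; k="white" if n=="stack" else "brown"
    for nm,c in (("top",[Tf]),("scene",[Sf]),("both",[Tf,Sf])):
        r=fit(c,PROF[n],k,x); print(n,nm,np.round(r[0],4),round(r[1],1))
b=[((0,.03),(.09,.03))]
for n,uv,z in (("bottle",(169,271),.15),("bung",(256,232),.02),("dish",(326,231),.012),("red",(326,205),.015),("green",(254,184),.015),("blue",(288,166),.015)):
    print(n,np.round(ray(T[0],uv,z),3))
E
```

```text
jar_xl top [0.6138 0.2072] 11.5
jar_xl scene [0.6131 0.2037] 12.1
jar_xl both [0.6128 0.2046] 55.4
jar_l top [ 0.6385 -0.2146] 6.2
jar_l scene [ 0.637  -0.2144] 11.0
jar_l both [ 0.6374 -0.2145] 24.0
jar_m top [ 0.4531 -0.3025] 5.7
jar_m scene [ 0.453 -0.302] 7.8
jar_m both [ 0.4531 -0.302 ] 14.3
jar_s top [0.4898 0.0022] 7.8
jar_s scene [0.4897 0.0007] 5.3
jar_s both [0.4897 0.001 ] 18.3
stack top [0.6304 0.0073] 91.5
stack scene [0.6282 0.0054] 381.5
stack both [0.6289 0.0057] 493.8
bottle [0.447 0.286 0.15 ]
bung [0.546 0.09  0.02 ]
dish [ 0.546 -0.095  0.012]
red [ 0.616 -0.097  0.015]
green [0.676 0.096 0.015]
blue [0.723 0.003 0.015]
```

Top-view candidates for the smallest lid are the blue (288,166), green (254,184) and red (326,205) look-alikes, the white dish (326,231), and the white top of the stack (~287,197). By the description it is the white top of the stack, which the close crop confirms as a four-tier white stack on cork. I'll move above it.

carry_out(steps=[[[0,0,0],[0,0,6.7]],[[0,0,0],[0,0,6.7]],[[2.85,-3.6,0],[0,0,0]],[[2.85,-3.6,0],[0,0,0]],[[2.85,-3.6,0],[0,0,0]],[[2.85,-3.6,0],[0,0,0]],[[2.85,-3.6,0],[0,0,0]],[[2.85,-3.6,0],[0,0,0]],[[2.85,-3.6,0],[0,0,0]],[[2.85,-3.6,0],[0,0,0]],[[2.85,-3.6,0],[0,0,0]],[[2.85,-3.6,0],[0,0,0]],[[2.85,-3.6,0],[0,0,0]],[[2.85,-3.6,0],[0,0,0]],[[2.85,-3.6,0],[0,0,0]],[[2.85,-3.6,0],[0,0,0]],[[2.85,-3.6,0],[0,0,0]],[[2.85,-3.6,0],[0,0,0]],[[0,0,0],[0,0,0]],[[0,0,0],[0,0,0]]], claw=0.4)

```text
time_s: 2.15
ee_pos: [0.601, -0.0315, 0.3032]
tcp_rot: [-3.141, -0.002, 0.002]
contact_force: [0.2, -1.1, 0.1]
gripper_width: 0.0509
```

```bash
python3 - <<'E'
from h import *
from station import get_state, vision
s=get_state(); print({k:np.round(s[k],4) for k in ("time_s","ee_pos","tcp_rot","gripper_width","q")})
import pickle
d={}
for n in ("wrist","scene"):
    m=vision.camera_model(n); im=vision.grab_frame(n); cv2.imwrite(f"pics/{n}1.png",im[:,:,::-1]); d[n]=(m,im)
pickle.dump(d,open("d1.pkl","wb"))
im=cv2.imread("pics/scene1.png"); 
E
```

```text
{'time_s': np.float64(2.15), 'ee_pos': array([ 0.601 , -0.0315,  0.3032]), 'tcp_rot': array([-3.141e+00, -2.000e-03,  1.700e-03]), 'gripper_width': np.float64(0.0509), 'q': array([ 0.4326,  0.3365, -0.5734,  1.5017,  0.1836,  1.3586, -1.7236])}
```

View pics/wrist1.png

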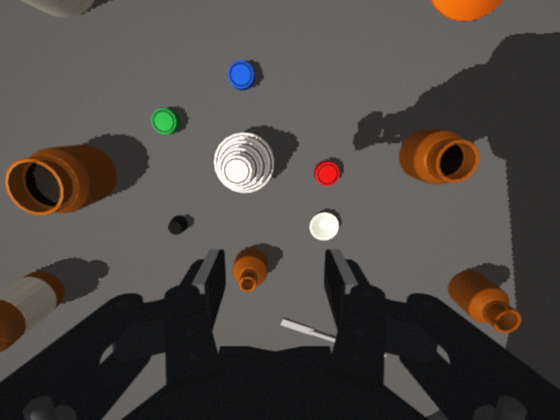

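View pics/scene1.png

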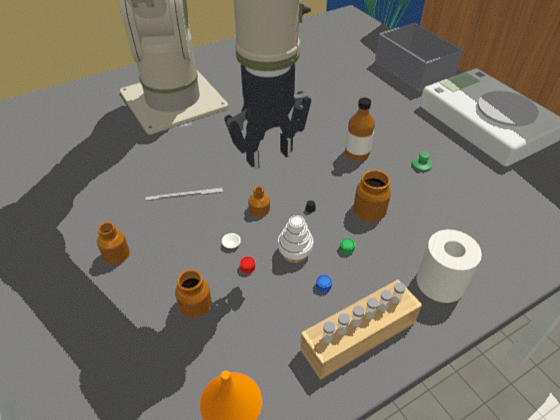

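```bash
cat >> h.py <<'E'
def filled(im,kind="brown",thr=.5):
    m=(soft(im,kind)>thr).astype(np.uint8)
    if kind!="brown": m=cv2.morphologyEx(m,cv2.MORPH_CLOSE,np.ones((7,7),np.uint8))
    cs,_=cv2.findContours(m,cv2.RETR_EXTERNAL,cv2.CHAIN_APPROX_NONE)
    o=im.copy(); f=np.zeros_like(m)
    cv2.drawContours(f,[c for c in cs if cv2.contourArea(c)>60],-1,1,-1); o[(f==1)&(soft(im,kind)<.5)]=[200,100,0] if kind=="brown" else [255]*3; return o
E
python3 - <<'E'
from h import *
import pickle
d=pickle.load(open("d1.pkl","rb")); W=d["wrist"]; 
from station import vision
T=vision.camera_model("top"),cv2.imread("pics/top0.png")[:,:,::-1]
S=vision.camera_model("scene"),cv2.imread("pics/scene0.png")[:,:,::-1]
x0=dict(jar_xl=(.6135,.205),jar_l=(.6375,-.2145),jar_m=(.453,-.302),jar_s=(.4897,.0015),stack=(.629,.006))
for n,x in x0.items():
    k="white" if n=="stack" else "brown"
    for nm,c in (("T",T),("S",S),("W",W)):
        if n=="stack": print(n,nm,[ (np.round(r[0],4),round(r[1])) for r in [fit([(c[0],filled(c[1],k))],PROF[n],k,np.array(x))]])
        elif nm=="W": r=fit([(c[0],filled(c[1]))],PROF[n],k,np.array(x)); print(n,nm,np.round(r[0],4),round(r[1]))
S1=d["scene"]
for y in(.006-.0375-.0255,.006-.0375+.0255):
  print([np.round(proj(S1[0],[[.601,y,z]])[0],1) for z in (.22,.23,.24)])
im=W[1][110:210,190:290]; cv2.imwrite("pics/wst.png",cv2.resize(im[:,:,::-1],None,fx=5,fy=5,interpolation=cv2.INTER_CUBIC))
im=S1[1][90:180,210:330]; cv2.imwrite("pics/stip.png",cv2.resize(im[:,:,::-1],None,fx=6,fy=6,interpolation=cv2.INTER_CUBIC))
E
```

```text
jar_xl W [0.6119 0.2038] 99
jar_l W [ 0.6361 -0.2147] 26
jar_m W [ 0.4517 -0.3026] 21
jar_s W [0.4883 0.0008] 17
stack T [(array([0.6304, 0.0074]), 89)]
stack S [(array([0.6284, 0.0055]), 191)]
stack W [(array([0.6287, 0.0039]), 741)]
[array([256.9, 170.8]), array([256.6, 166.1]), array([256.4, 161.4])]
[array([283.5, 160.3]), array([283.6, 155.7]), array([283.6, 151. ])]
```

View pics/wst.png

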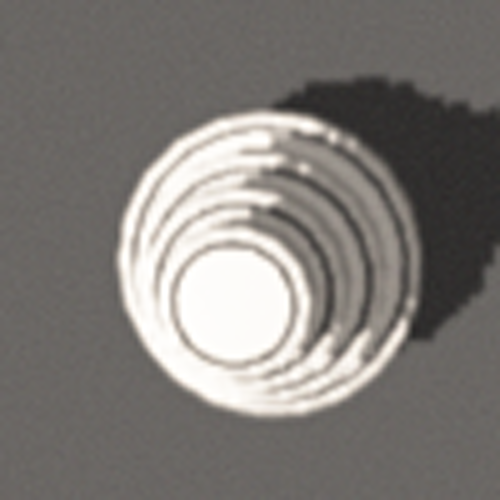

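View pics/stip.png

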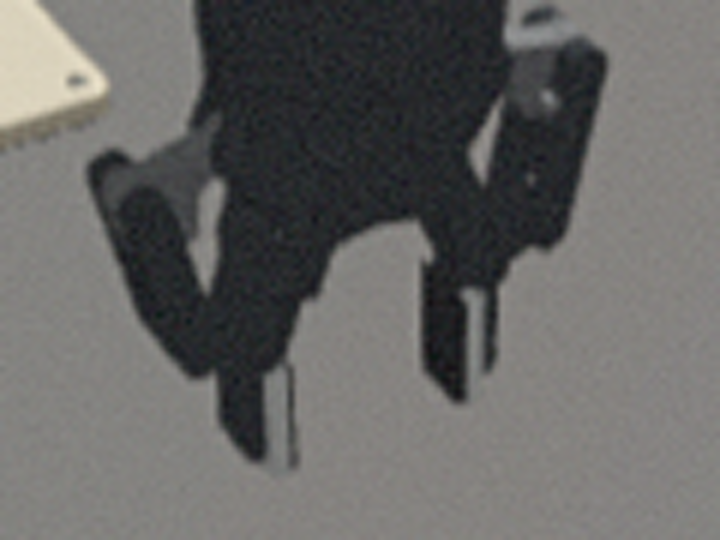

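```bash
python3 - <<'E'
from h import *
import pickle
d=pickle.load(open("d1.pkl","rb")); W=d["wrist"]
from station import vision
print(ray(W[0],(190+235/5-.4,110+303/5-.4),.092))
T=vision.camera_model("top"),cv2.imread("pics/top0.png")[:,:,::-1]
print(ray(T[0],(268+(399-264)/6.6,180+(373-264)/6.6),.092), "top")
E
```

```text
[0.62928831 0.00436663 0.092     ]
[0.62877854 0.00260865 0.092     ] top
```

carry_out(steps=[[[1.4,-1.8,0],[0,0,0]],[[1.4,-1.8,0],[0,0,0]],[[0,0,4],[0,0,0]],[[0,0,4],[0,0,0]],[[0,0,3],[0,0,0]],[[0,0,2],[0,0,0]],[[0,0,1],[0,0,0]],[[0,0,0.7],[0,0,0]],[[0,0,0],[0,0,0]],[[0,0,0],[0,0,0]]])

```text
time_s: 3.25
ee_pos: [0.6294, 0.0031, 0.1581]
tcp_rot: [3.141, -0.002, 0.003]
contact_force: [0.6, -0.1, -0.3]
gripper_width: 0.0511
```

```bash
cat > look.py <<'E'
import sys,pickle
from h import *
from station import get_state, vision
def look(tag,names=("wrist","scene"),crop={}):
    d={}
    for n in names:
        m=vision.camera_model(n); im=vision.grab_frame(n); d[n]=(m,im)
        o=im[:,:,::-1]
        if n in crop:
            x,y,w,h,k=crop[n]; o=cv2.resize(o[y:y+h,x:x+w],None,fx=k,fy=k,interpolation=cv2.INTER_CUBIC)
        cv2.imwrite(f"pics/{n}{tag}.png",o)
    pickle.dump(d,open(f"d{tag}.pkl","wb")); return d
E
python3 - <<'E'
from look import *
look("2",("wrist","scene"),{"scene":(240,170,110,110,5)})
E
```

```text
(no output)
```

View pics/wrist2.png

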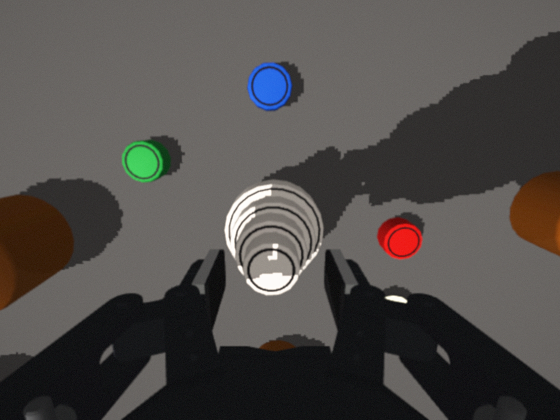

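View pics/scene2.png

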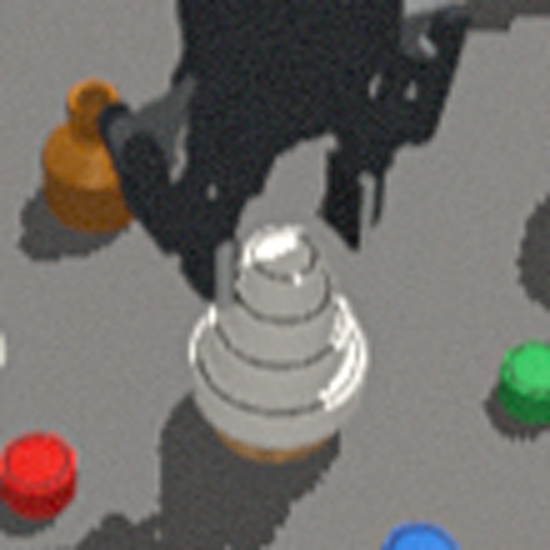

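carry_out(steps=[[[0,-0.1,0.4],[0,0,0]],[[0,0,0.4],[0,0,0]],[[0,0,0],[0,0,0]]])

```text
time_s: 3.65
ee_pos: [0.6285, 0.0043, 0.1482]
tcp_rot: [3.141, -0.001, -0.002]
contact_force: [-0.7, -1.4, -1.0]
gripper_width: 0.0512
```

carry_out(steps=[[[0,0,0],[0,0,0]],[[0,0,0],[0,0,0]],[[0,0,0],[0,0,0]],[[0,0,0],[0,0,0]],[[0,0,0],[0,0,0]],[[0,0,0],[0,0,0]],[[0,0,0],[0,0,0]],[[0,0,0],[0,0,0]]], claw=1, force=25)

```text
time_s: 4.45
ee_pos: [0.629, 0.0043, 0.149]
tcp_rot: [3.142, -0.002, 0.001]
contact_force: [1.2, -0.4, 1.8]
gripper_width: 0.029
```

```bash
python3 - <<'E'
from look import *
look("3",("scene","wrist"),{"scene":(240,170,110,110,5)})
E
```

```text
(no output)
```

View pics/scene3.png

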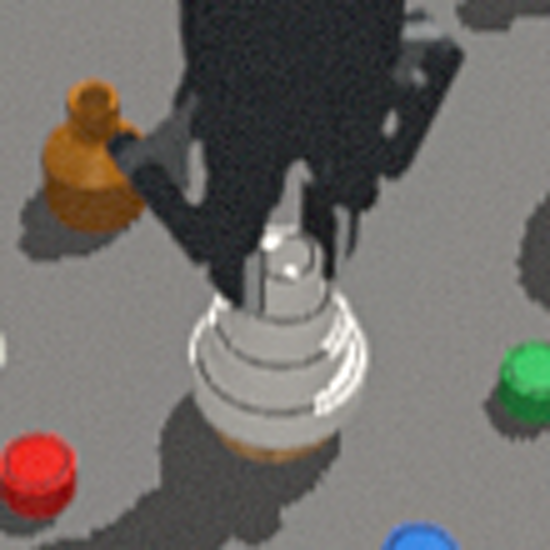

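View pics/wrist3.png

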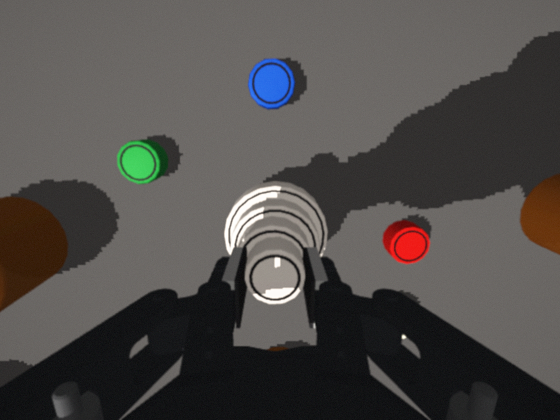

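```bash
python3 - <<'E'
from h import *
import pickle
W=pickle.load(open("d3.pkl","rb"))["wrist"]
print(ray(W[0],(274.7,278),.092))
E
```

```text
[0.62920045 0.00412614 0.092     ]
```

carry_out(steps=[[[0,0,-2],[0,0,0]],[[0,0,-2],[0,0,0]],[[0,0,-1.5],[0,0,0]],[[-1.5,0,-0.5],[0,0,0]],[[-3,0.1,0],[0,0,0]],[[-3,0.1,0],[0,0,0]],[[-3,0.1,0],[0,0,0]],[[-2,0,0],[0,0,0]],[[-1,0,0],[0,0,0]],[[-0.5,0,0],[0,0,0]],[[0,0,0],[0,0,0]],[[0,0,0],[0,0,0]]])

```text
time_s: 5.75
ee_pos: [0.4896, 0.0015, 0.209]
tcp_rot: [-3.141, 0.002, -0.001]
contact_force: [-0.4, 1.0, -1.3]
gripper_width: 0.0287
```

```bash
python3 - <<'E'
from look import *
look("4",("scene","wrist"),{"scene":(200,100,130,130,4)})
E
```

```text
(no output)
```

View pics/scene4.png

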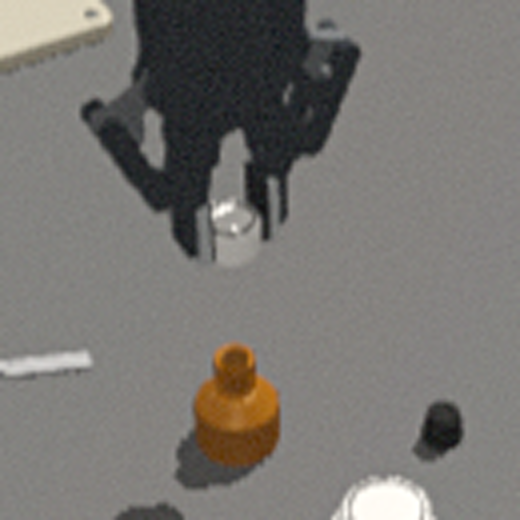

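View pics/wrist4.png

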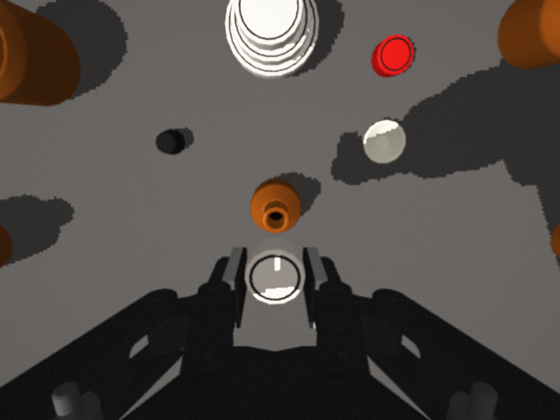

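```bash
python3 - <<'E'
from h import *
import pickle
W=pickle.load(open("d4.pkl","rb"))["wrist"]
print(fit([(W[0],filled(W[1]))],PROF["jar_s"],"brown",np.array([.489,.0012])))
print(ray(W[0],(274.7,278),.092+.0595))
E
```

```text
(array([0.48878434, 0.00074637]), np.float64(36.33188413110342))
[0.48960155 0.00138697 0.1515    ]
```

carry_out(steps=[[[0,0.05,2],[0,0,0]],[[0,0,2],[0,0,0]],[[0,0,1.5],[0,0,0]],[[0,0,0.8],[0,0,0]],[[0,0,0.4],[0,0,0]],[[0,0,0.3],[0,0,0]],[[0,0,0.1],[0,0,0]],[[0,0,0],[0,0,0]],[[0,0,0],[0,0,0]]])

```text
time_s: 6.75
ee_pos: [0.4891, 0.0009, 0.1383]
tcp_rot: [3.141, -0.002, 0.001]
contact_force: [0.6, -0.0, -1.0]
gripper_width: 0.0288
```

```bash
python3 - <<'E'
from look import *
look("5",("scene","wrist"),{"scene":(200,100,130,130,4)})
E
```

```text
(no output)
```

View pics/scene5.png

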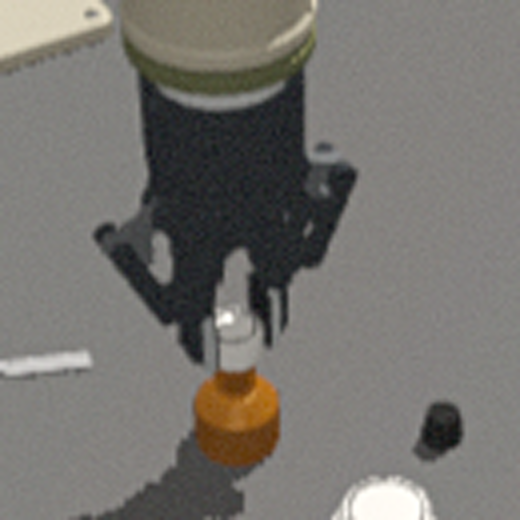

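carry_out(steps=[[[0,0,0.1],[0,0,0]],[[0,0,0.1],[0,0,0]],[[0,0,0],[0,0,0]],[[0,0,0],[0,0,0]]])

```text
time_s: 7.25
ee_pos: [0.4888, 0.001, 0.1359]
tcp_rot: [3.142, -0.002, -0.0]
contact_force: [0.3, -0.6, -0.4]
gripper_width: 0.0285
```

carry_out(steps=[[[0,0,0.1],[0,0,0]],[[0,0,0],[0,0,0]],[[0,0,0],[0,0,0]]])

```text
time_s: 7.55
ee_pos: [0.489, 0.001, 0.135]
tcp_rot: [3.142, -0.002, 0.0]
contact_force: [0.2, -0.6, 0.1]
gripper_width: 0.0287
```

Near contact (≤1 mm). Release gently.

carry_out(steps=[[[0,0,0.05],[0,0,0]],[[0,0,0],[0,0,0]],[[0,0,0],[0,0,0]]])

```text
time_s: 7.85
ee_pos: [0.4891, 0.001, 0.1349]
tcp_rot: [3.141, -0.002, 0.001]
contact_force: [-2.0, -1.0, 6.8]
gripper_width: 0.0287
```

carry_out(steps=[[[0,0,0],[0,0,0]],[[0,0,0],[0,0,0]],[[0,0,0],[0,0,0]],[[0,0,0],[0,0,0]],[[0,0,0],[0,0,0]]], claw=0.4)

```text
time_s: 8.35
ee_pos: [0.4888, 0.0009, 0.1343]
tcp_rot: [3.142, -0.002, -0.0]
contact_force: [-0.5, 0.7, -0.3]
gripper_width: 0.0518
```

carry_out(steps=[[[0,0,-1],[0,0,0]],[[0,0,-2],[0,0,0]],[[0,0,-3],[0,0,0]],[[1,0,-3],[0,0,0]],[[2.5,0,0],[0,0,0]],[[2.5,0,0],[0,0,0]],[[2,0,0],[0,0,0]],[[0,0,0],[0,0,0]],[[0,0,0],[0,0,0]]])

```text
time_s: 9.25
ee_pos: [0.5686, 0.0011, 0.2246]
tcp_rot: [-3.141, 0.001, 0.001]
contact_force: [-0.8, 0.7, 0.2]
gripper_width: 0.0508
```

```bash
python3 - <<'E'
from look import *
look("6",("scene","wrist"),{"scene":(200,150,130,130,4)})
E
```

```text
(no output)
```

View pics/scene6.png

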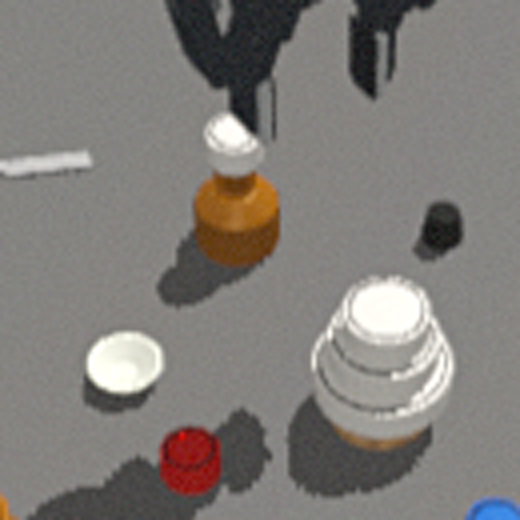

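View pics/wrist6.png

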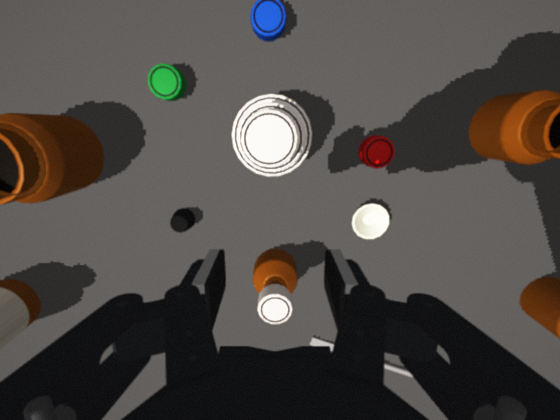

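```bash
python3 - <<'E'
from look import *
d=pickle.load(open("d6.pkl","rb"))
a=[]
for n,(x,y,w) in (("scene",(240,170,36)),("wrist",(250,278,50))):
    m,im=d[n]; k=16 if n=="scene" else 11.52
    o=cv2.resize(im[y:y+w,x:x+w,::-1],(576,576),interpolation=cv2.INTER_CUBIC).copy(); k=576/w
    for z,r in ((.060,.015),(.078,.015)):
        p=(proj(m,np.c_[.489+r*np.cos(th),.001+r*np.sin(th),0*th+z])-[x,y]+.5)*k
        cv2.polylines(o,[np.round(p).astype(np.int32)],True,(0,255,0),1)
    a.append(cv2.resize(o,(400,400)))
cv2.imwrite("pics/chk6.png",np.hstack(a))
E
```

```text
(no output)
```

View pics/chk6.png

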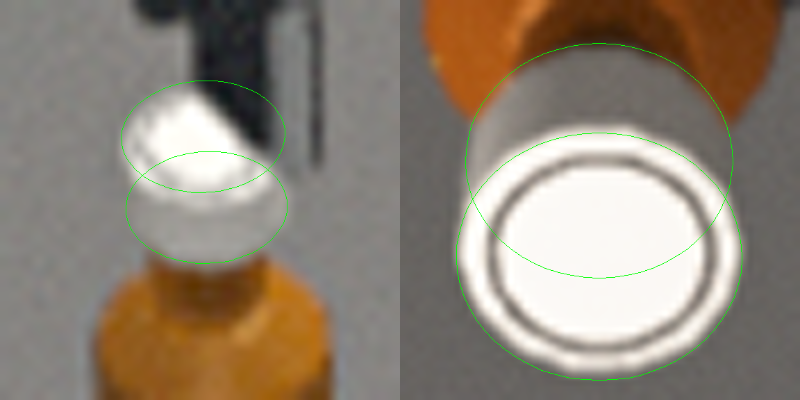

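```bash
cat > ov.py <<'E'
from look import *
def ov(tag,cam,box,circs,out,size=600):
    m,im=pickle.load(open(f"d{tag}.pkl","rb"))[cam]; x,y,w=box; k=size/w
    o=cv2.resize(im[y:y+w,x:x+w,::-1],(size,size),interpolation=cv2.INTER_CUBIC).copy()
    for i,(cx,cy,z,r) in enumerate(circs):
        p=(proj(m,np.c_[cx+r*np.cos(th),cy+r*np.sin(th),0*th+z])-[x,y]+.5)*k
        cv2.polylines(o,[np.round(p).astype(np.int32)],True,[(0,255,0),(0,0,255),(255,0,0)][i%3],1)
    cv2.imwrite(out,o)
E
python3 - <<'E'
from ov import *
ov("6","wrist",(220,80,110),[(.629,.0045,.074,.021),(.629,.0045,.056,.027),(.629,.0045,.038,.034)],"pics/ov6.png")
E
```

```text
(no output)
```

View pics/ov6.png

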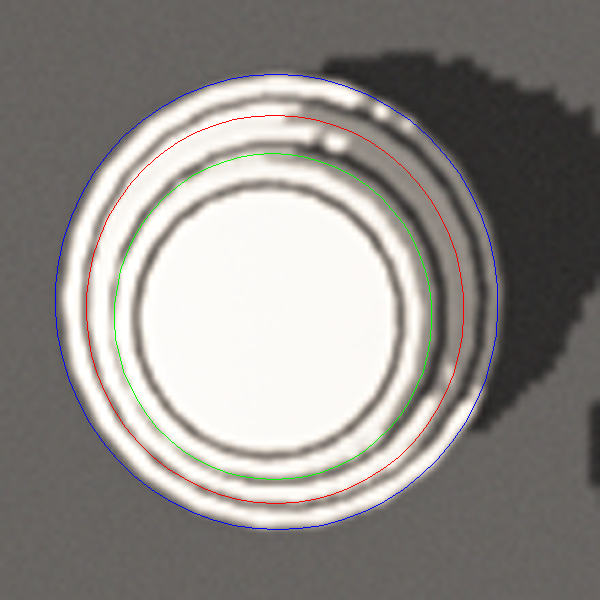

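carry_out(steps=[[[2,-0.1,0],[0,0,0]],[[2,-0.1,0],[0,0,0]],[[1.5,-0.1,0],[0,0,0]],[[0.5,-0.05,0],[0,0,0]],[[0,0,2.5],[0,0,0]],[[0,0,2.5],[0,0,0]],[[0,0,2],[0,0,0]],[[0,0,1.4],[0,0,0]],[[0,0,0.6],[0,0,0]],[[0,0,0.3],[0,0,0]],[[0,0,0],[0,0,0]],[[0,0,0],[0,0,0]]], claw=0.25)

```text
time_s: 10.55
ee_pos: [0.6293, 0.0044, 0.1324]
tcp_rot: [3.142, -0.002, 0.002]
contact_force: [0.0, 0.6, 0.1]
gripper_width: 0.064
```

```bash
python3 - <<'E'
from look import *
look("7",("scene","wrist"),{"scene":(240,170,110,110,5)})
s=get_state(); print(s["ee_pos"])
E
```

```text
[0.62924983 0.00436454 0.13223757]
```

View pics/scene7.png

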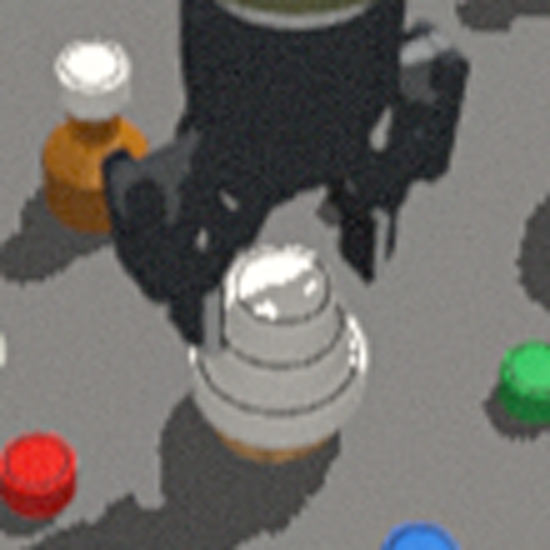

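carry_out(steps=[[[0,-0.05,0.1],[0,0,0]],[[0,0,0],[0,0,0]],[[0,0,0],[0,0,0]],[[0,0,0],[0,0,0]],[[0,0,0],[0,0,0]],[[0,0,0],[0,0,0]],[[0,0,0],[0,0,0]],[[0,0,0],[0,0,0]]], claw=1, force=30)

```text
time_s: 11.45
ee_pos: [0.6291, 0.0049, 0.1308]
tcp_rot: [3.142, -0.002, 0.001]
contact_force: [-0.1, 0.6, 6.0]
gripper_width: 0.0405
```

carry_out(steps=[[[0,0,-1],[0,0,0]],[[0,0,-2],[0,0,0]],[[0,0,-3],[0,0,0]],[[0,0,-3],[0,0,0]],[[-0.9,1.5,0],[0,0,0]],[[-1.7,3,0],[0,0,0]],[[-1.7,3,0],[0,0,0]],[[-1.7,3,0],[0,0,0]],[[-1.7,3,0],[0,0,0]],[[-1.7,3,0],[0,0,0]],[[-1.7,3,0],[0,0,0]],[[-1.7,3,0],[0,0,0]],[[-1.7,3,0],[0,0,0]],[[-1.5,2.5,0],[0,0,0]],[[-1,1.6,0],[0,0,0]],[[-0.4,0.6,0],[0,0,0]],[[0,0,0],[0,0,0]],[[0,0,0],[0,0,0]]])

```text
time_s: 13.25
ee_pos: [0.455, -0.2959, 0.2204]
tcp_rot: [-3.141, -0.0, -0.0]
contact_force: [-0.2, 0.7, -0.7]
gripper_width: 0.0407
```

```bash
python3 - <<'E'
from look import *
d=look("8",("scene","wrist"),{"scene":(60,100,200,200,2.5)})
s=get_state(); print(s["ee_pos"],s["q"])
W=d["wrist"]
print(fit([(W[0],filled(W[1]))],PROF["jar_m"],"brown",np.array([.4526,-.3024])))
E
```

```text
[ 0.45528838 -0.29568591  0.22041112] [ 0.89108597  0.25087331 -0.45519915  1.76601327  0.11926779  1.15190543
 -1.17019813]
(array([ 0.45254045, -0.30208404]), np.float64(864.4955070165321))
```

View pics/scene8.png

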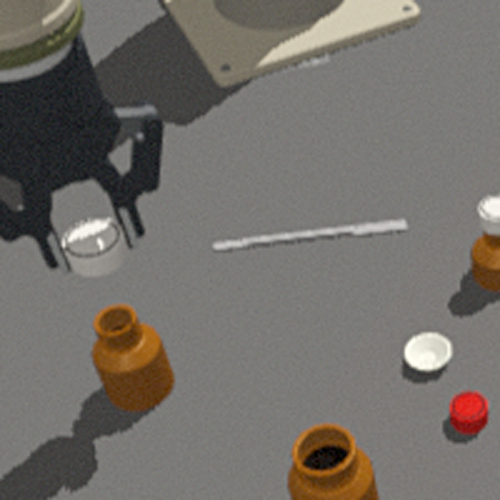

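View pics/wrist8.png

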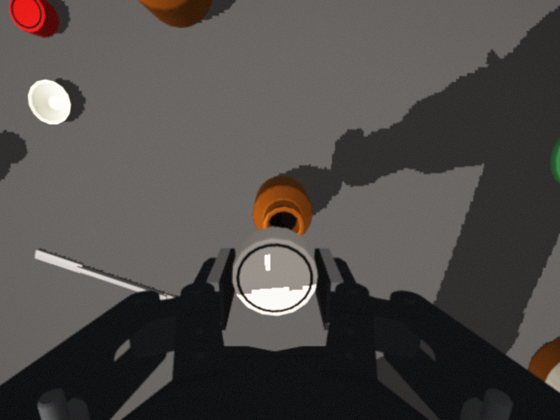

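carry_out(steps=[[[-0.25,0.4,0],[0,0,0]],[[0,0.25,0],[0,0,0]],[[0,0,1.5],[0,0,0]],[[0,0,2],[0,0,0]],[[0,0,1.5],[0,0,0]],[[0,0,0.7],[0,0,0]],[[0,0,0.4],[0,0,0]],[[0,0,0.2],[0,0,0]],[[0,0,0],[0,0,0]],[[0,0,0],[0,0,0]]])

```text
time_s: 14.35
ee_pos: [0.4523, -0.3036, 0.158]
tcp_rot: [3.141, -0.002, 0.001]
contact_force: [-0.3, 0.2, 1.4]
gripper_width: 0.0404
```

```bash
python3 - <<'E'
from look import *
d=look("9",("scene","wrist"),{"scene":(70,180,100,100,5)})
s=get_state(); print(s["ee_pos"])
E
```

```text
[ 0.45226608 -0.30365048  0.15796975]
```

View pics/scene9.png

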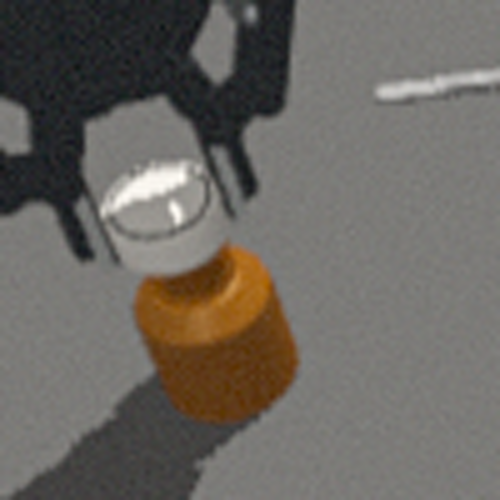

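carry_out(steps=[[[0,-0.1,0.1],[0,0,0]],[[0,0,0.1],[0,0,0]],[[0,0,0],[0,0,0]],[[0,0,0],[0,0,0]]])

```text
time_s: 14.85
ee_pos: [0.452, -0.3025, 0.1554]
tcp_rot: [3.142, -0.002, -0.0]
contact_force: [0.8, -1.1, -0.5]
gripper_width: 0.0404
```

carry_out(steps=[[[0,0,0.1],[0,0,0]],[[0,0,0],[0,0,0]],[[0,0,0],[0,0,0]]])

```text
time_s: 15.15
ee_pos: [0.4523, -0.3026, 0.1547]
tcp_rot: [3.141, -0.002, 0.001]
contact_force: [-0.0, 0.8, 3.5]
gripper_width: 0.0409
```

Contact. Release and lift, then move toward the stack.

carry_out(steps=[[[0,0,0],[0,0,0]],[[0,0,0],[0,0,0]],[[0,0,0],[0,0,0]],[[0,0,0],[0,0,0]],[[0,0,0],[0,0,0]],[[0,0,-1],[0,0,0]],[[0,0,-2],[0,0,0]],[[0,0,-2.5],[0,0,0]],[[0.9,-1.5,-1.5],[0,0,0]],[[1.5,-2.5,0],[0,0,0]],[[0.6,-1,0],[0,0,0]],[[0,0,0],[0,0,0]]], claw=0.2)

```text
time_s: 16.35
ee_pos: [0.4832, -0.2501, 0.2246]
tcp_rot: [-3.141, -0.005, -0.001]
contact_force: [-0.2, -0.0, -0.4]
gripper_width: 0.0683
```

```bash
python3 - <<'E'
from ov import *
d=look("10",("scene","wrist"),{})
s=get_state(); print(s["ee_pos"])
c=[(.4525,-.3024,.080,.021),(.4525,-.3024,.098,.021)]
for cam in("scene","wrist"):
    p=proj(d[cam][0],[[.4525,-.3024,.089]])[0]; w=46 if cam=="scene" else 80
    ov("10",cam,(int(p[0]-w/2),int(p[1]-w/2),w),c,f"pics/c10{cam}.png",390)
cv2.imwrite("pics/c10.png",np.hstack([cv2.imread(f"pics/c10{c}.png") for c in("scene","wrist")]))
E
```

```text
[ 0.48173194 -0.25282842  0.22412202]
```

View pics/c10.png

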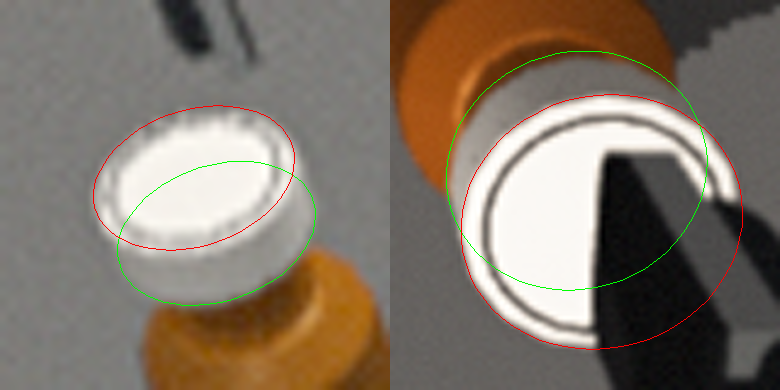

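View pics/wrist10.png

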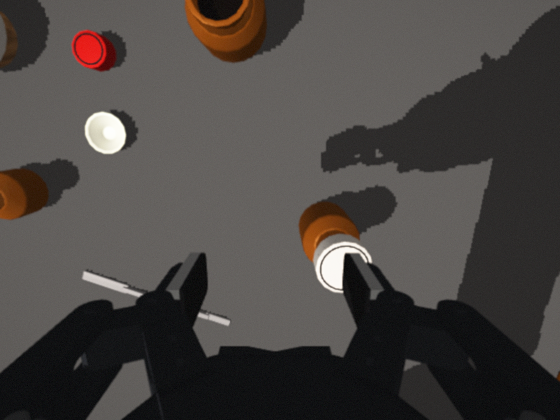

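carry_out(steps=[[[0.8,-1.4,0],[0,0,0]],[[2,-3.5,0],[0,0,0]],[[2,-3.5,0],[0,0,0]],[[2,-3.5,0],[0,0,0]],[[2,-3.5,0],[0,0,0]],[[2,-3.5,0],[0,0,0]],[[2,-3.5,0],[0,0,0]],[[1.25,-2.2,0],[0,0,0]],[[0.6,-1.1,0],[0,0,0]],[[0,0,2.5],[0,0,0]],[[0,0,2.5],[0,0,0]],[[0,0,0],[0,0,0]],[[0,0,0],[0,0,0]]], claw=0.1)

```text
time_s: 17.75
ee_pos: [0.6287, 0.0028, 0.1746]
tcp_rot: [3.141, -0.004, -0.001]
contact_force: [1.3, -0.3, 1.2]
gripper_width: 0.0766
```

```bash
python3 - <<'E'
from ov import *
d=look("11",("wrist","scene"),{})
s=get_state(); print(s["ee_pos"])
ov("11","wrist",(205,150,130),[(.629,.005,.056,.027),(.629,.005,.038,.034)],"pics/ov11.png")
E
```

```text
[0.62944335 0.00348262 0.1759344 ]
```

View pics/ov11.png

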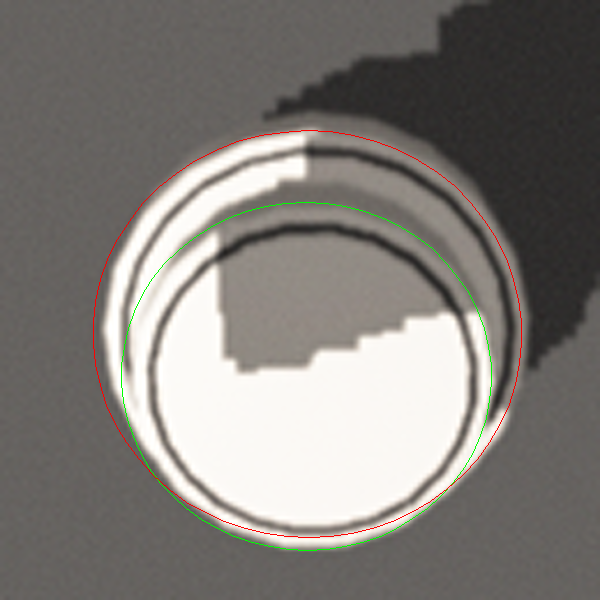

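carry_out(steps=[[[0.1,-0.1,2],[0,0,0]],[[0,0,2],[0,0,0]],[[0,0,1.3],[0,0,0]],[[0,0,0.7],[0,0,0]],[[0,0,0.2],[0,0,0]],[[0,0,0],[0,0,0]],[[0,0,0],[0,0,0]]])

```text
time_s: 18.55
ee_pos: [0.6303, 0.0054, 0.1133]
tcp_rot: [3.142, -0.002, 0.002]
contact_force: [0.2, -0.8, 0.3]
gripper_width: 0.0769
```

```bash
python3 - <<'E'
from look import *
look("12",("scene",),{"scene":(240,170,110,110,5)})
s=get_state(); print(s["ee_pos"])
E
```

```text
[0.63031941 0.00541142 0.1132949 ]
```

View pics/scene12.png

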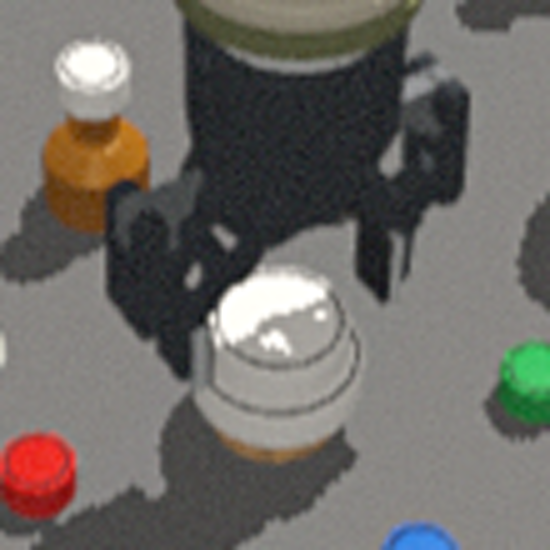

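carry_out(steps=[[[0,0.05,0.05],[0,0,0]],[[0,0,0],[0,0,0]],[[0,0,0],[0,0,0]],[[0,0,0],[0,0,0]],[[0,0,0],[0,0,0]],[[0,0,0],[0,0,0]],[[0,0,0],[0,0,0]],[[0,0,0],[0,0,0]]], claw=1, force=30)

```text
time_s: 19.4
ee_pos: [0.6301, 0.0047, 0.1125]
tcp_rot: [3.141, -0.002, 0.001]
contact_force: [-1.4, -1.2, 5.4]
gripper_width: 0.0528
```

carry_out(steps=[[[0,0,-0.5],[0,0,0]],[[0,0,-1.5],[0,0,0]],[[0,0,-3],[0,0,0]],[[0,0,-3],[0,0,0]],[[0,1,0],[0,0,0]],[[0.1,2.5,0],[0,0,0]],[[0.1,3,0],[0,0,0]],[[0.1,3,0],[0,0,0]],[[0.1,3,0],[0,0,0]],[[0.1,3,0],[0,0,0]],[[0.1,2.9,0],[0,0,0]],[[0.1,2,0],[0,0,0]],[[0,1,0],[0,0,0]],[[0,0.5,0],[0,0,0]],[[0,0,0],[0,0,0]],[[0,0,0],[0,0,0]]])

```text
time_s: 21.0
ee_pos: [0.6368, -0.2126, 0.192]
tcp_rot: [-3.141, -0.001, -0.0]
contact_force: [-0.2, 0.1, -0.2]
gripper_width: 0.0525
```

```bash
python3 - <<'E'
from look import *
d=look("13",("scene","wrist"),{"scene":(120,170,150,150,4)})
s=get_state(); print(s["ee_pos"],s["q"])
E
```

```text
[ 0.63686134 -0.21271271  0.19208779] [ 0.61602499  0.56109363 -0.50963021  1.43492393  0.27982423  1.21783655
 -1.49500448]
```

View pics/scene13.png

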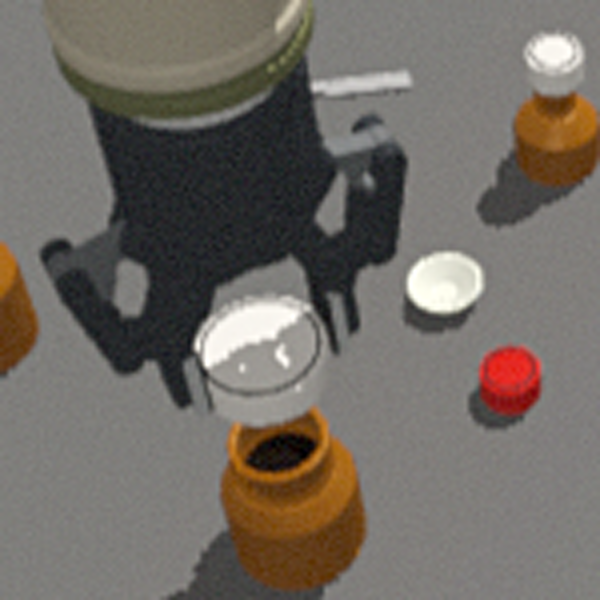

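View pics/wrist13.png

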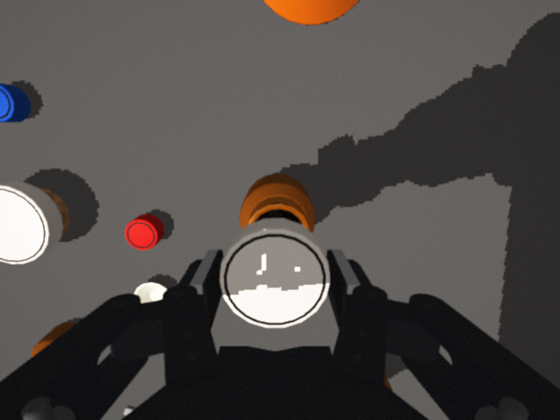

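carry_out(steps=[[[0,0.15,1],[0,0,0]],[[0,0,1.5],[0,0,0]],[[0,0,0.8],[0,0,0]],[[0,0,0.4],[0,0,0]],[[0,0,0.2],[0,0,0]],[[0,0,0.1],[0,0,0]],[[0,0,0],[0,0,0]],[[0,0,0],[0,0,0]]])

```text
time_s: 21.9
ee_pos: [0.6368, -0.2158, 0.1524]
tcp_rot: [3.141, -0.002, 0.001]
contact_force: [-0.6, 0.1, -0.2]
gripper_width: 0.0525
```

carry_out(steps=[[[0,0,0.1],[0,0,0]],[[0,0,0],[0,0,0]],[[0,0,0],[0,0,0]]])

```text
time_s: 22.2
ee_pos: [0.6366, -0.2157, 0.151]
tcp_rot: [3.141, -0.002, 0.0]
contact_force: [-0.3, 0.5, -0.8]
gripper_width: 0.0526
```

carry_out(steps=[[[0,0,0.1],[0,0,0]],[[0,0,0],[0,0,0]],[[0,0,0],[0,0,0]]])

```text
time_s: 22.5
ee_pos: [0.6366, -0.2157, 0.1498]
tcp_rot: [3.142, -0.002, -0.0]
contact_force: [-0.2, -0.0, -0.7]
gripper_width: 0.0523
```

carry_out(steps=[[[0,-0.1,0.1],[0,0,0]],[[0,0,0],[0,0,0]],[[0,0,0],[0,0,0]]])

```text
time_s: 22.8
ee_pos: [0.6368, -0.2152, 0.1495]
tcp_rot: [3.141, -0.002, 0.001]
contact_force: [-0.8, -2.2, 4.4]
gripper_width: 0.0529
```

Contact. Release, lift, back off.

carry_out(steps=[[[0,0,0],[0,0,0]],[[0,0,0],[0,0,0]],[[0,0,0],[0,0,0]],[[0,0,0],[0,0,0]],[[0,0,0],[0,0,0]],[[0,0,-1],[0,0,0]],[[0,0,-2],[0,0,0]],[[0,0,-2.5],[0,0,0]],[[0,-2,-1.5],[0,0,0]],[[0,-3,0],[0,0,0]],[[0,-3,0],[0,0,0]],[[0,-2,0],[0,0,0]],[[0,-0.5,0],[0,0,0]],[[0,0,0],[0,0,0]]], claw=0)

```text
time_s: 24.2
ee_pos: [0.6369, -0.1087, 0.2194]
tcp_rot: [3.141, 0.001, 0.001]
contact_force: [1.1, -1.2, -0.4]
gripper_width: 0.0856
```

```bash
cat > chk.py <<'E'
from ov import *
def chk(tag,x,y,zb,r):
    d=look(tag,("scene","wrist")); print(get_state()["ee_pos"])
    for cam in("scene","wrist"):
        p=proj(d[cam][0],[[x,y,zb+.009]])[0]; w=60 if cam=="scene" else 120
        ov(tag,cam,(max(0,int(p[0]-w/2)),max(0,int(p[1]-w/2)),w),[(x,y,zb,r),(x,y,zb+.018,r)],f"pics/c_{cam}.png",390)
    cv2.imwrite(f"pics/c{tag}.png",np.hstack([cv2.imread(f"pics/c_{c}.png") for c in("scene","wrist")]))
E
python3 -c "
from chk import *
chk('14',.637,-.2146,.075,.027)"
```

```text
[ 0.63668948 -0.11108138  0.21898434]
```

View pics/c14.png

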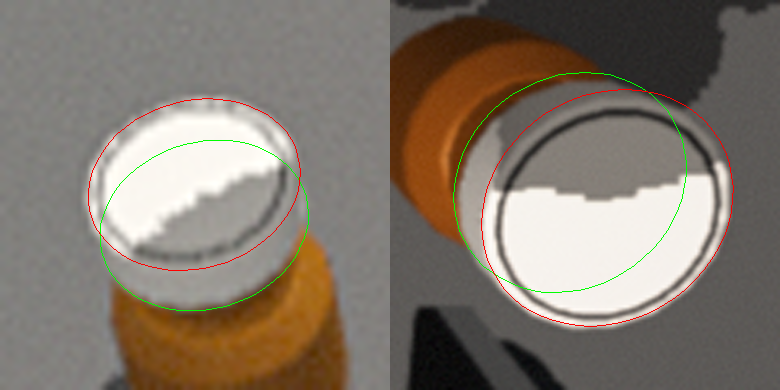

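View pics/scene14.png

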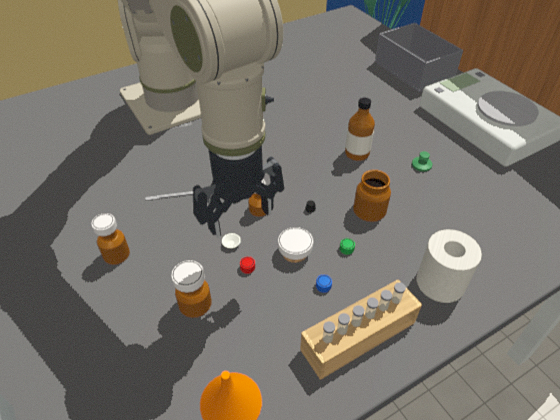

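carry_out(steps=[[[0,-1,0],[0,0,0]],[[-0.1,-2.5,0],[0,0,0]],[[-0.2,-3,0.5],[0,0,0]],[[-0.2,-2.5,1.5],[0,0,0]],[[-0.1,-1.5,1.5],[0,0,0]],[[0,-0.9,1.5],[0,0,0]],[[0,0,0],[0,0,0]],[[0,0,0],[0,0,0]],[[0,0,0],[0,0,0]]])

```text
time_s: 25.2
ee_pos: [0.6314, 0.0029, 0.1696]
tcp_rot: [3.141, -0.005, 0.002]
contact_force: [0.9, -0.4, -0.0]
gripper_width: 0.0852
```

```bash
python3 -c "
from chk import *
chk('15',.631,.0045,.020,.034)"
```

```text
[0.63134797 0.00323179 0.1696514 ]
```

View pics/c15.png

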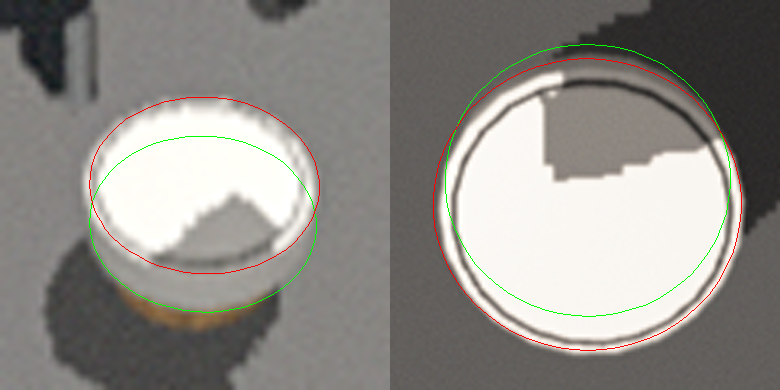

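carry_out(steps=[[[0,-0.05,2],[0,0,0]],[[0,0,2],[0,0,0]],[[0,0,1.5],[0,0,0]],[[0,0,1],[0,0,0]],[[0,0,0.8],[0,0,0]],[[0,0,0.5],[0,0,0]],[[0,0,0.3],[0,0,0]],[[0,0,0],[0,0,0]],[[0,0,0],[0,0,0]]])

```text
time_s: 26.2
ee_pos: [0.6312, 0.0049, 0.0884]
tcp_rot: [3.142, -0.002, 0.001]
contact_force: [-1.0, -0.7, -0.3]
gripper_width: 0.0854
```

carry_out(steps=[[[0,0,0],[0,0,0]],[[0,0,0],[0,0,0]],[[0,0,0],[0,0,0]],[[0,0,0],[0,0,0]],[[0,0,0],[0,0,0]],[[0,0,0],[0,0,0]],[[0,0,0],[0,0,0]]], claw=1, force=30)

```text
time_s: 26.9
ee_pos: [0.6312, 0.0048, 0.0886]
tcp_rot: [3.141, -0.002, 0.001]
contact_force: [-1.2, 0.5, 6.4]
gripper_width: 0.0669
```

```bash
python3 - <<'E'
from look import *
look("16",("scene","wrist"),{"scene":(240,170,110,110,5)})
s=get_state(); print(s["ee_pos"])
E
```

```text
[0.63121764 0.00481861 0.08858075]
```

View pics/scene16.png

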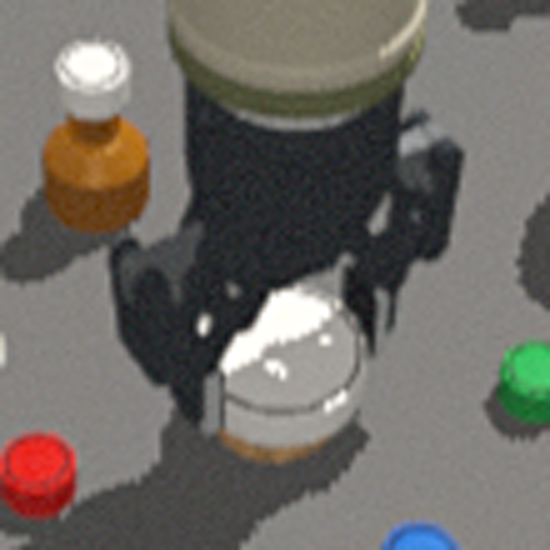

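carry_out(steps=[[[0,0,-0.5],[0,0,0]],[[0,0,-2],[0,0,0]],[[0,0,-3],[0,0,0]],[[0,0,-3],[0,0,0]],[[0,0,-2],[0,0,0]],[[-0.1,-1,0],[0,0,0]],[[-0.25,-2.5,0],[0,0,0]],[[-0.3,-3,0],[0,0,0]],[[-0.3,-3,0],[0,0,0]],[[-0.3,-3,0],[0,0,0]],[[-0.3,-3,0],[0,0,0]],[[-0.2,-2.4,0],[0,0,0]],[[-0.1,-1.4,0],[0,0,0]],[[0,-0.7,0],[0,0,0]],[[0,0,0],[0,0,0]],[[0,0,0],[0,0,0]],[[0,0,0],[0,0,0]]])

```text
time_s: 28.7
ee_pos: [0.6131, 0.2032, 0.1927]
tcp_rot: [3.141, -0.005, 0.0]
contact_force: [-0.2, -0.2, 0.1]
gripper_width: 0.0669
```

```bash
python3 - <<'E'
from look import *
look("17",("scene","wrist"),{"scene":(300,100,140,140,4)})
s=get_state(); print(s["ee_pos"],s["q"])
E
```

```text
[0.61294935 0.20368391 0.19289061] [ 0.07167486  0.53435957 -0.6303795   1.50585011  0.32738627  1.20832836
 -2.18236565]
```

View pics/scene17.png

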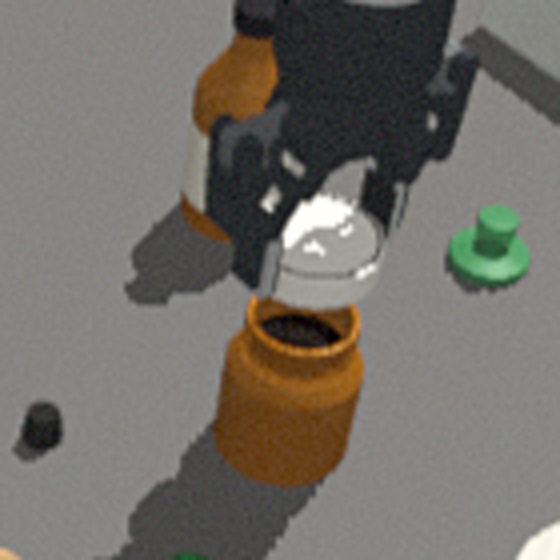

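View pics/wrist17.png

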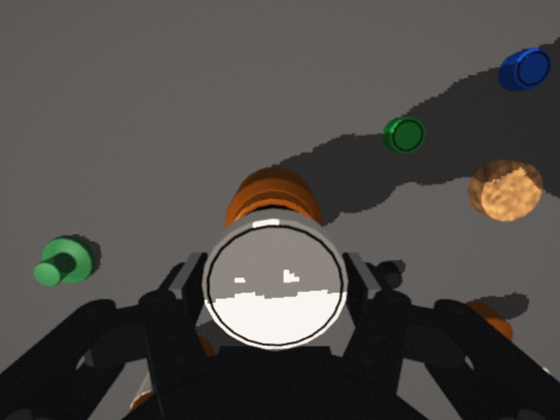

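```bash
python3 - <<'E'
from ov import *
d=pickle.load(open("d17.pkl","rb"));print(ray(d["wrist"][0],(275,284),.1423))
ov("17","scene",(340,140,80),[(.6128,.2046,.09,.029),(.613,.2035,.1423,.034),(.613,.2035,.1243,.034)],"pics/ov17.png")
W=d["wrist"]; 
E
```

```text
[0.61380907 0.20304265 0.1423    ]
```

View pics/ov17.png

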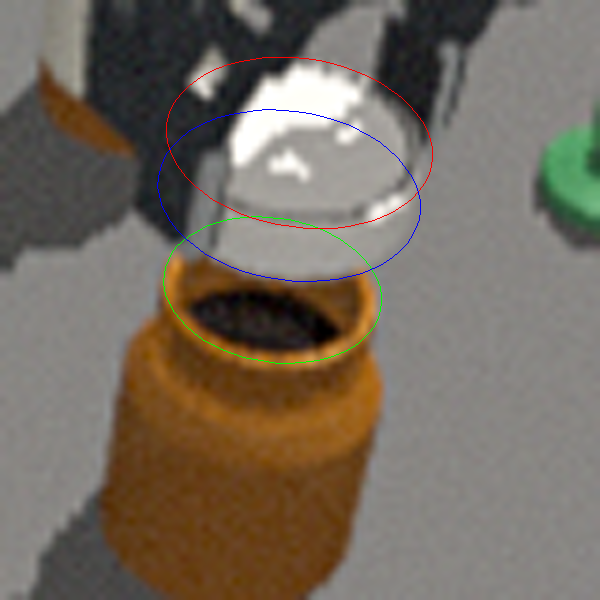

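carry_out(steps=[[[0,-0.05,1],[0,0,0]],[[0,0,1],[0,0,0]],[[0,0,0.6],[0,0,0]],[[0,0,0.3],[0,0,0]],[[0,0,0.1],[0,0,0]],[[0,0,0],[0,0,0]],[[0,0,0],[0,0,0]]])

```text
time_s: 29.5
ee_pos: [0.6127, 0.2055, 0.1632]
tcp_rot: [-3.141, 0.002, -0.001]
contact_force: [0.0, 0.7, -0.8]
gripper_width: 0.0671
```

carry_out(steps=[[[0,0,0.1],[0,0,0]],[[0,0,0],[0,0,0]],[[0,0,0],[0,0,0]]])

```text
time_s: 29.8
ee_pos: [0.6126, 0.2053, 0.162]
tcp_rot: [3.141, -0.002, 0.0]
contact_force: [0.0, -0.1, -0.6]
gripper_width: 0.0669
```

carry_out(steps=[[[0,0,0.1],[0,0,0]],[[0,0,0],[0,0,0]],[[0,0,0],[0,0,0]]])

```text
time_s: 30.1
ee_pos: [0.6126, 0.2053, 0.1608]
tcp_rot: [3.141, -0.002, -0.0]
contact_force: [0.1, 0.2, -0.2]
gripper_width: 0.0665
```

carry_out(steps=[[[0,0,0.1],[0,0,0]],[[0,0,0],[0,0,0]],[[0,0,0],[0,0,0]]])

```text
time_s: 30.4
ee_pos: [0.6126, 0.2053, 0.1598]
tcp_rot: [3.142, -0.002, -0.0]
contact_force: [-0.0, 0.1, -0.6]
gripper_width: 0.0671
```

carry_out(steps=[[[0,0,0.1],[0,0,0]],[[0,0,0],[0,0,0]],[[0,0,0],[0,0,0]]])

```text
time_s: 30.7
ee_pos: [0.6126, 0.2053, 0.1588]
tcp_rot: [3.141, -0.002, -0.0]
contact_force: [-0.6, 0.1, -0.2]
gripper_width: 0.0667
```

carry_out(steps=[[[0,0,0.1],[0,0,0]],[[0,0,0],[0,0,0]],[[0,0,0],[0,0,0]]])

```text
time_s: 31.0
ee_pos: [0.6127, 0.2055, 0.1587]
tcp_rot: [3.142, -0.002, 0.001]
contact_force: [-2.8, -0.9, 5.2]
gripper_width: 0.0668
```

carry_out(steps=[[[0,0,0],[0,0,0]],[[0,0,0],[0,0,0]],[[0,0,0],[0,0,0]],[[0,0,0],[0,0,0]],[[0,0,0],[0,0,0]],[[0,0,-0.5],[0,0,0]],[[0,0,-1.5],[0,0,0]],[[0,0,-2.5],[0,0,0]],[[0,0,-3],[0,0,0]],[[0,2,-2],[0,0,0]],[[-1,3,0],[0,0,0]],[[-2,3.5,0],[0,0,0]],[[-2,3,0],[0,0,0]],[[-1,1.5,0],[0,0,0]],[[0,0,0],[0,0,0]],[[0,0,0],[0,0,0]]], claw=0)

```text
time_s: 32.6
ee_pos: [0.5528, 0.0757, 0.2542]
tcp_rot: [3.142, -0.002, 0.003]
contact_force: [0.5, 0.0, -1.0]
gripper_width: 0.085
```

```bash
python3 - <<'E'
from chk import *
chk('18',.6128,.2046,.09,.034)
d=look("19",("top",)); S=pickle.load(open("d18.pkl","rb"))["scene"]
# final fits incl. lids
L=dict(jar_xl=((.6128,.2046),.09,.034),jar_l=((.637,-.2146),.075,.027),jar_m=((.4525,-.3024),.08,.021),jar_s=((.489,.001),.06,.015))
W=pickle.load(open("d18.pkl","rb"))["wrist"]
for n,(x,z,r) in L.items():
    for nm,c in (("top",d["top"]),("scene",S),("wrist",W)):
        try:
            b=fit([c],PROF[n],"brown",np.array(x)) # jar (lid hides rim)
            l=fit([c],[((z,r),(z+.018,r))],"white",np.array(x)); print(n,nm,np.round(b[0],4),round(b[1]),np.round(l[0],4),round(l[1]))
        except Exception as e: print(n,nm,"out of view")
E
```

```text
[0.55282185 0.07662499 0.2535978 ]
jar_xl top [0.6305 0.1882] 461 [0.6112 0.2065] 452
jar_xl scene [0.6139 0.2031] 478 [0.6106 0.2065] 65
jar_xl wrist [0.6136 0.1455] 2099 [0.6104 0.2046] 1218
jar_l top [ 0.6367 -0.2116] 189 [ 0.6432 -0.2144] 307
jar_l scene [ 0.6382 -0.2144] 497 [ 0.635  -0.2144] 286
jar_l wrist out of view
jar_m top [ 0.4529 -0.2998] 121 [ 0.4556 -0.2982] 212
jar_m scene [ 0.4539 -0.3021] 209 [ 0.4517 -0.3032] 189
jar_m wrist out of view
jar_s top [ 4.906e-01 -1.000e-04] 163 [0.4902 0.0007] 40
jar_s scene [4.903e-01 3.000e-04] 79 [0.4893 0.0019] 21
jar_s wrist [0.4889 0.001 ] 444 [0.4858 0.0019] 432
```

View pics/c18.png

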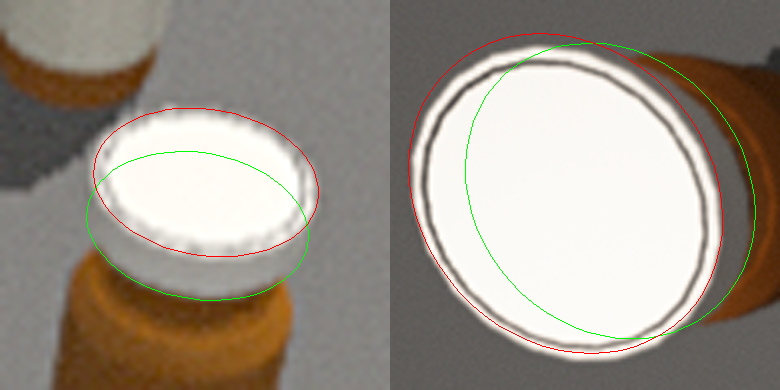

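View pics/scene18.png

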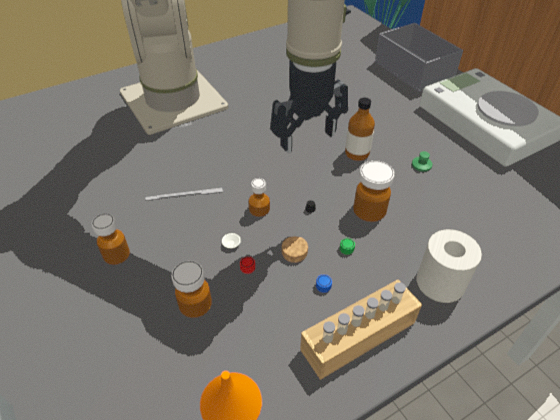

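View pics/top19.png

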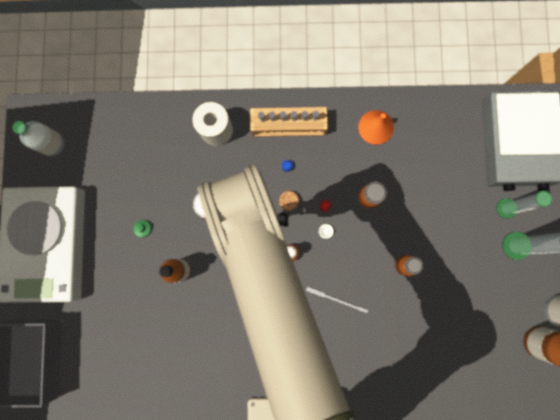

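```bash
python3 -c "
from station import job,get_state
print(get_state()['contact_force']); print(job.hand_in())"
```

```text
[-0.5047622   0.30043293 -0.05451052]
the job is handed in; nothing more can be done
None
```

I took the stack apart from the top down (small, second smallest, second widest, widest). Each lid went onto its matching jar, lowered in small steps until the wrist force showed contact at about 4–7 N, then released. The job was handed in at about 33 s of the 118 s allowed, with the gripper open and clear of everything.

**Lids:** Camera overlays after each release showed the lid flat, groove side up and at rim height. By my measurements the three smaller lids are centred to about 1–2 mm. The widest lid sits about 2–3 mm off its jar's axis, well inside the 8 mm limit.

**Jars and bottle:** The final scene-camera fit put the jars within about 1.5 mm of where they started. By eye the bottle and the look-alikes had not moved; I did not measure the bottle's final position.

**Checks that disagreed:** Some automatic fits in the last round were unreliable. The top-camera fits were spoiled by the arm blocking the widest jar and by its shadow on the two lids nearest it, reading up to 6 mm off. The wrist-camera fit of the widest jar was also poor, because lid and jar edge overlapped in that view. For those I relied on the scene-camera fits and the close overlays instead.

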